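# Sweep loose hardware off a sensor shelf

## Robot

A 7-joint arm with a two-finger parallel gripper is mounted at the origin on the work surface. World frame = base frame: x ahead of the robot, y to its left, z up, the work surface at z = 0. Lengths are in m, angles in rad, forces in N, time in s.
With the tool pointing down it reaches from about 0.425 to 0.875 m from the base axis. Payload 4.7 kg.
Tool frame: the origin (TCP) lies where the fingers leave the gripper's body, on its centre line; the fingertips stand 70 mm ahead of it and the grasp point (between the pads) lies 51 mm ahead of it; z points along the fingers, y is the line along which they close (so a half turn about z gives the same grasp; the last joint's range is limited). The gripper opens to 87 mm and grips with 3 to 60 N. Pads are 19 mm wide; open, the fingers measure 117 mm over their backs; the gripper's body (75 mm by 190 mm) begins 51 mm behind the grasp point.
Start: joints at [1.13, 0.321, -0.07, 1.45, 0.023, 1.371, -0.057], TCP at [0.286, -0.584, 0.292] pointing down, gripper open.
Joint ranges: [-2.86, 2.86], [-0.3, 2.09], [-1.38, 1.24], [0.06, 2.45], [-1.56, 4.7], [0.09, 2.05], [-2.69, 2.69]. Speed limits (rad/s): [2.57, 2.57, 3.14, 3.14, 3.14, 3.14, 3.14].

## Interface

Orientations are given as a rotation vector (axis times angle).
In Python, from bench import get_state, get_image, get_calibration, close_job gives the robot as it stands.
- The arm moves only by the tool send_rows, never from a script. Its argument "rows" is a list of rows, each an object of numbers: "hand": the finger opening in mm, from 0 to 87; "x", "y", "z": the shift along the world's x, y, z in mm; "roll": the turn about the world's z in degrees. A call has 1 to 10 rows; each row shifts and turns the commanded pose from where the row before left it; what a row does not reach is not made up. A row lasts 1/10 s, in which the tool goes at most 50 mm and 8.59 degrees, less where a joint would pass 70% of its speed; a pose out of reach is approached as far as the arm can. A call is refused whole if a number of a shift passes 50 or a number of a turn 8.59, either way. A call with a gripper value outside its range is refused whole. The fingers move at their own pace and stop on an object; "force" is the grip in N (left out, the last holds). Time passes only in rows, so rows that do not move let the fingers close. It gives the time, the measured TCP pose, the force, the opening and the grip force at its end, in the units of the state.
- get_state(): the state, without advancing time (a new reading comes with each control period).
- get_image(name): name is "side" or "top"; returns the picture (384x512x3 uint8, blue, green, red); there is no depth.
- get_calibration(name): a dict with "mtx" (3x3 intrinsics, pixels), "D" ([k1, k2, p1, p2, k3] as OpenCV has them; the pictures are not rectified), "world_from_camera" (4x4, takes a point from camera to world coordinates). Camera axes: x right, y down, z forward; pixel columns grow to the right and rows downward; lengths in m; the calibration is good to about 2 mm. A picture is of the moment at which its call begins. get_calibration takes no time and is no camera call.
- close_job(): hands the job in; it is judged then, once.
The state is a dict: "time": time; "joint_positions": joint angles; "qd": joint speeds; "joint_torque": joint torques, N m; "position": TCP position; "tool_rot": TCP orientation; "ft_force": force on the tool from outside, world axes, zero at the start; "torque": the same for the moment, N m; "grip_width": opening from 0.0 (shut) to 1.0 (fully open); "grip_force": force on a finger pad.
Only numpy, scipy, OpenCV 4.12 (cv2) and the standard library are available. Lean on these libraries where they do the work, as an engineer would, in place of code of your own. Each camera call takes 0.05 s, during which the arm holds its last target. There are 200 camera calls.

## Task

Clear the basalt shelf for the next sensor: with your fingers, sweep the two loose hex nuts and the two loose copper washers along the stone and over the shelf's end into the orange parts tray. Do it by pushing; do not pick any of them up. Leave the brass bubble level, the white porcelain standoff and the steel locking collar standing where they are.

Things in the scene. Friction and masses are not known exactly. Their poses are not given: they have to be found in the camera images.
- shelf: Fixed slab of honed dark basalt, 330 mm (its x) by 320 mm (its y) by 40 mm thick; origin at the centre of its underside, z up, x away from the robot (turned up to 0.15 rad); its ends are at y = +160 and -160 mm. The loose hardware starts in two strips, at x about -72 and +72 mm (each 20 mm wide), up to 112 mm either way in y.
- sleeve (a point): Middle of the pale blue plastic thermal sleeve, a tube 36 mm in diameter and 120 mm long (132 mm over the brass probe ends) that lies along the shelf's y by its far edge (shelf x = 142 mm), held by a steel spring clip around its middle; fixed to the shelf, its top (with the clip lips) 40 mm above the stone.
- tray: Fixed orange open-topped parts tray, 250 mm (its x) by 100 mm (its y) by 34 mm high, walls and floor 3 mm; origin at the centre of its underside, axes parallel to the shelf's. Its long side stands against one end of the shelf (shelf y = +212 or -212 mm, 2 mm gap), its rim 6 mm below the shelf's top, so that parts pushed over the end fall in.
- case: Fixed closed flat instrument case, black and grey, 250 by 100 by 36 mm high, against the shelf's other end; origin at the centre of its underside. Not part of the job.
- nut_1: Loose steel hex nut, 19 mm across flats (22 mm across corners), 10 mm thick, 17 g, lying flat on the shelf; origin at the centre of its underside.
- nut_2: A second nut just like nut_1.
- washer_1: Loose thick copper washer, 28 mm in diameter with a 13 mm hole, 6 mm thick, 26 g, lying flat on the shelf; origin at the centre of its underside.
- washer_2: A second washer just like washer_1.
- level: Round brass bubble level, 40 mm in diameter, 16 mm high, 120 g, loose, standing on the shelf's middle line (shelf x about 0) between the strips of hardware; origin at the centre of its underside.
- standoff: White ribbed porcelain standoff, 30 mm in diameter, 50 mm high with its steel stud, 60 g, loose, upright by the shelf's near edge (shelf x about -144 mm); origin at the centre of its underside. It falls over easily.
- collar: Steel locking collar, a ring 36 mm in outer diameter, 20 mm bore, 14 mm high, 75 g, loose, lying flat by the shelf's near edge (shelf x about -144 mm); origin at the centre of its underside.

How it is judged:
By the outcome, as a careful person would: the job done as asked, in the order asked, and still so for the second after the job is handed in, with the robot touching nothing.
It also fails if it takes over 58 s, if anything falls off the work surface, if the arm or the gripper's body presses on something with over 40 N, if the wrist force passes 120 N, or if a joint passes its speed limit or range.

## Working session

There is one attempt and no reset: what is moved stays moved. The work goes in short steps, Python scripts to look and compute and a tool call to move; the robot and the scene stay as the last step left them, time stands still between calls to the robot, and variables do not carry over. Pictures are saved under pics/ and viewed, at most 10 in all, crops included, and the job is handed in when it is done.

Besides the shell and the picture viewer there is one more tool, called as a command line: name --argument value ..., lists and objects as JSON in quotes. send_rows: Moves the arm, as the interface text tells. Its arguments: {"type":"object","properties":{"rows":{"type":"array","items":{"type":"object","properties":{"hand":{"type":"number"},"x":{"type":"number"},"y":{"type":"number"},"z":{"type":"number"},"roll":{"type":"number"}}}},"force":{"type":"number"}},"required":["rows"]}

```bash
mkdir -p pics; python3 - <<'E'
from bench import *
import cv2,numpy as np
np.set_printoptions(precision=4,suppress=True)
for n in("top","side"):
    cv2.imwrite(f"pics/{n}0.png",get_image(n)); c=get_calibration(n); print(n,c["mtx"],c["D"],c["world_from_camera"])
s=get_state();print(s)
E
```

```text
top [[400.8028   0.     259.1399]
 [  0.     400.8028 194.9849]
 [  0.       0.       1.    ]] [-0.0615  0.      0.      0.      0.    ] [[ 0.0182 -0.9888  0.148   0.4208]
 [-0.9993 -0.0228 -0.0295  0.027 ]
 [ 0.0326 -0.1474 -0.9885  0.8403]
 [ 0.      0.      0.      1.    ]]
side [[391.4463   0.     260.6365]
 [  0.     391.4463 195.6101]
 [  0.       0.       1.    ]] [0.046 0.    0.    0.    0.   ] [[-0.8348 -0.4303  0.3435  0.3208]
 [-0.5503  0.6308 -0.547   0.4028]
 [ 0.0187 -0.6456 -0.7634  0.6051]
 [ 0.      0.      0.      1.    ]]
{'time': 0.1, 'joint_positions': array([ 1.1301,  0.3218, -0.0701,  1.4515,  0.0226,  1.3708, -0.0569]), 'qd': array([-0.0001, -0.0013, -0.002 , -0.002 ,  0.0001,  0.0009, -0.0006]), 'joint_torque': array([  0.    , -49.2572,  -0.4061, -31.34  ,  -0.0643,   0.0395,
         0.    ]), 'position': array([ 0.2853, -0.5836,  0.2913]), 'tool_rot': array([-3.0591, -0.7079,  0.0007]), 'ft_force': array([-0.6538,  0.0683,  0.0372]), 'torque': array([-0.0369, -0.0296, -0.0261]), 'grip_force': 0.0, 'grip_width': 1.0009395294016976}
```

View pics/top0.png

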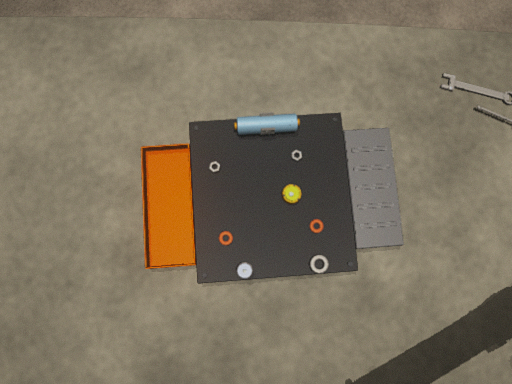

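View pics/side0.png

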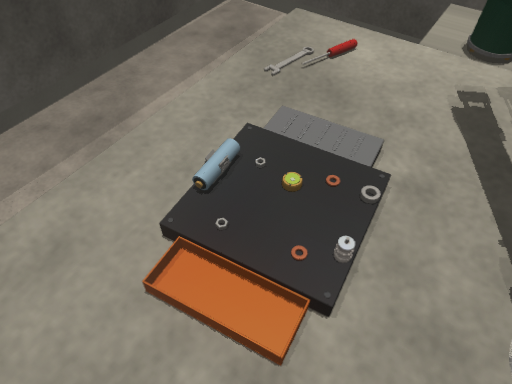

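The top view shows the tray on the left (+y). Nuts are at (214,167) and (297,155), washers at (226,238) and (317,226), level at (292,193), standoff at (245,270), collar at (319,264), and the sleeve at (267,124). The side view shows the same layout, with everything upright.

```bash
cat >h.py <<'E'
from bench import *
import cv2,numpy as np
np.set_printoptions(precision=1,suppress=True)
def cast(n,px,z):
    c=get_calibration(n);T=np.array(c["world_from_camera"])
    u=cv2.undistortPoints(np.float64(px).reshape(-1,1,2),np.array(c["mtx"]),np.array(c["D"])).reshape(-1,2)
    d=np.c_[u,np.ones(len(u))]@T[:3,:3].T
    return (T[:3,3]+d*((z-T[2,3])/d[:,2])[:,None])*1000
def blobs(im,lo=25):
    """contours of not-dark things within the picture: list (cx,cy,area,meanBGR)"""
    out=[]
    m=(im.max(2)>70).astype(np.uint8)
    n,l,st,ce=cv2.connectedComponentsWithStats(m)
    for i in range(1,n):
        if 15<st[i,4]<3000: 
            x,y,w,h=st[i,:4]
            out.append((x+(w-1)/2,y+(h-1)/2,st[i,4],w,h,im[l==i].mean(0)))
    return out
E
python3 - <<'E'
from h import *
im=cv2.imread("pics/top0.png")
sh=(im.max(2)<62).astype(np.uint8);sh[300:]=0;sh[:,:180]=0;sh[:,365:]=0
sh=cv2.morphologyEx(sh,cv2.MORPH_OPEN,np.ones((5,5)));c=max(cv2.findContours(sh,0,2)[0],key=cv2.contourArea)
q=cv2.approxPolyDP(cv2.convexHull(c),6,True).reshape(-1,2);print("shelf px",q.tolist());w=cast("top",q,.04);print(w)
print([np.linalg.norm(w[i]-w[i-1]) for i in range(len(w))])
for b in blobs(im):
    if 180<b[0]<365 and 100<b[1]<290: print([float(v) for v in b[:5]],b[5],cast("top",[b[:2]],.045)[0])
im=cv2.imread("pics/side0.png")
print("side")
for b in blobs(im):
    if 150<b[0]<400 and 120<b[1]<300: print([float(v) for v in b[:5]],b[5],cast("side",[b[:2]],.045)[0])
E
```

```text
shelf px [[297, 131], [262, 140]]
[[677.  -73.3  40. ]
 [655.5  -0.7  40. ]]
[np.float64(75.61800384438942), np.float64(75.61800384438942)]
[196.5, 127.0, 20.0, 6.0, 5.0] [70.3 74.2 78.2] [678.1 134.6  45. ]
[296.5, 154.5, 90.0, 12.0, 12.0] [122.3 130.3 135.1] [625.4 -71.7  45. ]
[213.0, 166.0, 98.0, 15.0, 11.0] [122.5 131.4 139. ] [597.   97.7  45. ]
[291.5, 193.5, 315.0, 20.0, 20.0] [ 51.4 163.  174.6] [544.4 -61.9  45. ]
[316.0, 225.5, 164.0, 15.0, 16.0] [ 50.6  85.2 156. ] [ 480.9 -111.5   45. ]
[272.5, 244.5, 33.0, 14.0, 10.0] [65.5 68.  71.9] [441.6 -25.   45. ]
side
[260.0, 161.0, 59.0, 11.0, 9.0] [112.2 117.2 119. ] [624.5 -74.5  45. ]
[292.0, 180.5, 298.0, 21.0, 18.0] [ 65.3 134.5 139.4] [543.7 -65.   45. ]
[333.0, 180.0, 113.0, 15.0, 11.0] [ 59.1  82.6 139.3] [ 478.4 -111.2   45. ]
[370.5, 192.0, 182.0, 20.0, 15.0] [123.2 129.5 133. ] [ 405.7 -123.5   45. ]
[221.0, 222.0, 81.0, 13.0, 11.0] [114.1 119.5 122.5] [597.2  91.9  45. ]
[344.5, 248.5, 446.0, 22.0, 28.0] [127.2 129.7 130.7] [391.8  19.2  45. ]
[299.0, 252.0, 175.0, 17.0, 15.0] [ 60.4  84.5 143.6] [451.9  68.4  45. ]
[326.5, 294.5, 20.0, 6.0, 4.0] [75.5 76.  76.3] [378.7 111.1  45. ]
```

```bash
cat >>h.py <<'E'
C=cast("top",[[190,122],[341,113],[357,270.5],[197.5,282]],.04)[:,:2]
def frame():
    o=C.mean(0); ey=(C[0]-C[1])+(C[3]-C[2]); ex=(C[0]-C[3])+(C[1]-C[2])
    a=np.mean([np.arctan2(ex[1],ex[0]),np.arctan2(-ey[0],ey[1])]); R=np.array([[np.cos(a),-np.sin(a)],[np.sin(a),np.cos(a)]])
    return o,a,R
E
python3 - <<'E'
from h import *
o,a,R=frame();print(C,[np.linalg.norm(C[i]-C[i-1]) for i in range(4)]);print(o,np.degrees(a))
for n in("top","side"):
    im=cv2.imread(f"pics/{n}0.png");hsv=cv2.cvtColor(im,cv2.COLOR_BGR2HSV)
    b=im.astype(int)
    ms={"bright":(b.min(2)>85),"cop":(b[...,2]-b[...,0]>60)&(b[...,2]-b[...,1]>35),"brass":(b[...,1]-b[...,0]>50),"blue":(b[...,0]-b[...,2]>40)}
    for k,m in ms.items():
        N,l,st,ce=cv2.connectedComponentsWithStats(m.astype(np.uint8))
        for i in range(1,N):
            x,y,w,h,A=st[i]
            if 25<A<1500:
                p=np.array([x+(w-1)/2,y+(h-1)/2]);W=cast(n,[p],.048)[0,:2];S=R.T@(W-o)
                if abs(S).max()<180: print(n,k,p,w,h,A,"W",W,"S",S)
E
```

```text
[[ 690.2  149.2]
 [ 719.4 -166.5]
 [ 393.  -194.6]
 [ 365.8  120.5]] [np.float64(325.6181683985249), np.float64(316.9814133648636), np.float64(327.549037619306), np.float64(316.31999201778484)]
[542.1 -22.9] 5.0522754421921645
top bright [296.5 154.5] 10 12 68 W [624.6 -71.4] S [ 77.9 -55.6]
top bright [214. 166.] 11 11 73 W [596.4  95.4] S [ 64.5 113. ]
top bright [319.  263.5] 19 18 193 W [ 406.  -116.8] S [-143.9  -81.6]
top bright [244.5 270. ] 16 17 208 W [391.1  29.1] S [-145.9   65.1]
top cop [316.5 225.5] 14 14 127 W [ 480.7 -112. ] S [-69.1 -83.3]
top cop [225.5 237.5] 14 14 132 W [453.4  67.9] S [-80.4  98.2]
top brass [291.5 193. ] 20 19 266 W [544.9 -61.6] S [ -0.6 -38.8]
top brass [316.  225.5] 11 12 48 W [ 480.6 -111. ] S [-69.  -82.3]
top brass [225.5 237.5] 12 12 64 W [453.4  67.9] S [-80.4  98.2]
top blue [266.5 122.5] 60 16 564 W [690.7  -9.1] S [149.3   0.6]
side bright [259.5 160.5] 10 8 44 W [624.5 -72.6] S [ 77.6 -56.8]
side bright [370.5 192. ] 20 15 162 W [ 405.3 -120.6] S [-144.9  -85.4]
side bright [221.  222.5] 13 10 61 W [595.   94.5] S [ 63.  112.2]
side bright [344.5 247.5] 22 26 312 W [392.3  19.5] S [-145.5   55.3]
side cop [332.5 179.5] 14 10 89 W [ 479.  -109.1] S [-70.5 -80.3]
side cop [298.5 251.5] 16 14 130 W [452.4  69.8] S [-81.3 100.2]
side brass [292.  178.5] 19 14 188 W [545.2 -67. ] S [ -0.8 -44.3]
```

send_rows --force 20 --rows '[{"x": 8, "y": 16, "roll": 2, "hand": 14}, {"x": 16, "y": 32, "roll": 3.5, "hand": 14}, {"x": 16, "y": 33, "roll": 3.5, "hand": 14}, {"x": 16, "y": 33, "roll": 3.5, "hand": 14}, {"x": 16, "y": 33, "roll": 3.5, "hand": 14}, {"x": 16, "y": 33, "roll": 3.5, "hand": 14}, {"x": 16, "y": 33, "roll": 3.5, "hand": 14}, {"x": 16, "y": 33, "roll": 3.5, "hand": 14}, {"x": 16, "y": 33, "roll": 3.5, "hand": 14}, {"x": 16, "y": 33, "roll": 3.5, "hand": 14}]'

```text
schema error: expected keys hand, x, y, z, roll
```

All keys are needed in each row.

send_rows --force 20 --rows '[{"x": 8, "y": 16, "z": 0, "roll": 2, "hand": 14}, {"x": 16, "y": 32, "z": 0, "roll": 3.5, "hand": 14}, {"x": 16, "y": 33, "z": 0, "roll": 3.5, "hand": 14}, {"x": 16, "y": 33, "z": 0, "roll": 3.5, "hand": 14}, {"x": 16, "y": 33, "z": 0, "roll": 3.5, "hand": 14}, {"x": 16, "y": 33, "z": 0, "roll": 3.5, "hand": 14}, {"x": 16, "y": 33, "z": 0, "roll": 3.5, "hand": 14}, {"x": 16, "y": 33, "z": 0, "roll": 3.5, "hand": 14}, {"x": 16, "y": 33, "z": 0, "roll": 3.5, "hand": 14}, {"x": 16, "y": 33, "z": 0, "roll": 3.5, "hand": 14}]'

```text
time: 1.1
position: [0.4379, -0.2689, 0.2922]
tool_rot: [2.723, 1.567, -0.001]
ft_force: [-0.1, -0.0, 0.6]
grip_width: 0.199
grip_force: 0.0
```

send_rows --rows '[{"x": 16, "y": 33, "z": -14, "roll": 3.5, "hand": 14}, {"x": 16, "y": 33, "z": -14, "roll": 3.5, "hand": 14}, {"x": 16, "y": 33, "z": -14, "roll": 3.5, "hand": 14}, {"x": 16, "y": 33, "z": -14, "roll": 3.5, "hand": 14}, {"x": 16, "y": 33, "z": -14, "roll": 3.5, "hand": 14}, {"x": 16, "y": 33, "z": -14, "roll": 3.5, "hand": 14}, {"x": 16, "y": 33, "z": -14, "roll": 3.5, "hand": 14}, {"x": 16, "y": 33, "z": -14, "roll": 3.5, "hand": 14}, {"x": 16, "y": 33, "z": -14, "roll": 3.5, "hand": 14}, {"x": 16, "y": 31, "z": -14, "roll": 3.5, "hand": 14}]'

```text
time: 2.1
position: [0.597, 0.059, 0.1518]
tool_rot: [-2.125, -2.314, 0.0]
ft_force: [1.0, -0.1, 0.4]
grip_width: 0.159
grip_force: 0.0
```

send_rows --rows '[{"x": 0, "y": 0, "z": 0, "roll": 0, "hand": 14}, {"x": 0, "y": 0, "z": 0, "roll": 0, "hand": 14}]'

```text
time: 2.3
position: [0.5964, 0.058, 0.1517]
tool_rot: [-2.126, -2.311, 0.002]
ft_force: [-0.6, -0.1, 0.8]
grip_width: 0.158
grip_force: 0.0
```

```bash
python3 - <<'E'
from h import *
cv2.imwrite("pics/top1.png",cv2.resize(get_image("side")[100:330,120:420],None,fx=2.5,fy=2.5))
E
```

```text
(no output)
```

View pics/top1.png

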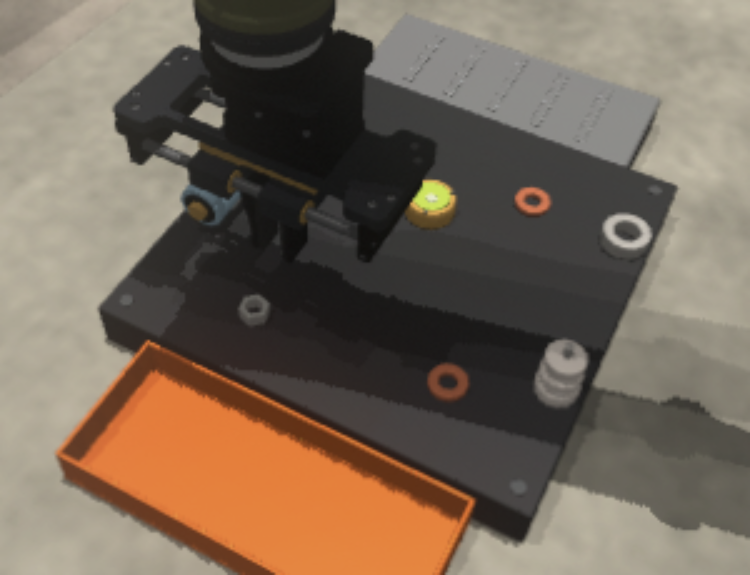

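The fork sits behind the first nut, which is at crop pixel (254,309) and lined up. I'll lower it and push.

send_rows --rows '[{"x": 2, "y": 0, "z": -15, "roll": 0, "hand": 14}, {"x": 0, "y": 0, "z": -15, "roll": 0, "hand": 14}, {"x": 0, "y": 0, "z": -9, "roll": 0, "hand": 14}, {"x": -0.5, "y": 6, "z": 0, "roll": 0, "hand": 14}, {"x": -1, "y": 10, "z": 0, "roll": 0, "hand": 14}, {"x": -1, "y": 12, "z": 0, "roll": 0, "hand": 14}, {"x": -1, "y": 12, "z": 0, "roll": 0, "hand": 14}, {"x": -1, "y": 12, "z": 0, "roll": 0, "hand": 14}, {"x": -1, "y": 12, "z": 0, "roll": 0, "hand": 14}, {"x": -1, "y": 12, "z": 0, "roll": 0, "hand": 14}]'

```text
time: 3.35
position: [0.5929, 0.1334, 0.1135]
tool_rot: [2.131, 2.308, 0.0]
ft_force: [0.8, 0.9, -0.6]
grip_width: 0.159
grip_force: 0.0
```

send_rows --rows '[{"x": -1, "y": 10, "z": 0, "roll": 0, "hand": 14}, {"x": -1, "y": 10, "z": 0, "roll": 0, "hand": 14}, {"x": 0, "y": 3, "z": 0, "roll": 0, "hand": 14}, {"x": 0, "y": 0, "z": 0, "roll": 0, "hand": 14}, {"x": 0, "y": 0, "z": 10, "roll": 0, "hand": 14}, {"x": 0, "y": 0, "z": 30, "roll": 0, "hand": 14}]'

```text
time: 3.95
position: [0.5894, 0.1533, 0.1513]
tool_rot: [-2.131, -2.305, 0.008]
ft_force: [0.5, 0.5, -0.6]
grip_width: 0.165
grip_force: 0.0
```

```bash
python3 - <<'E'
from h import *
print(get_state()["position"]*1000)
cv2.imwrite("pics/s2.png",cv2.resize(get_image("side")[100:380,120:420],None,fx=2,fy=2))
E
```

```text
[589.4 153.3 151.3]
```

View pics/s2.png

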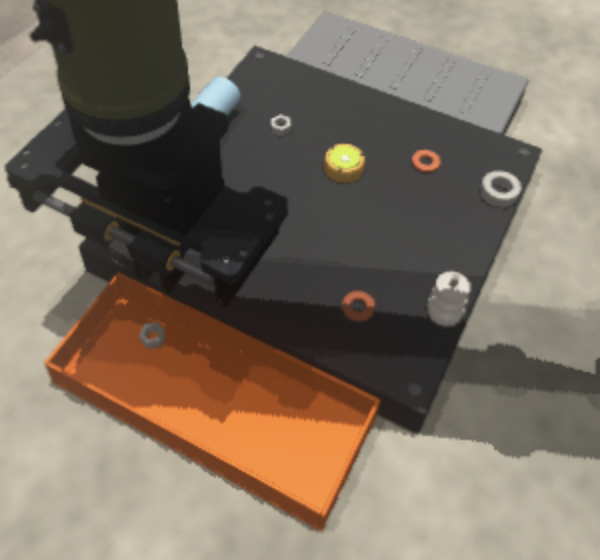

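The first nut lies in the tray at (152,335). Next I'll do the far nut.

send_rows --rows '[{"x": 3, "y": -18, "z": 0, "roll": 0, "hand": 14}, {"x": 4.5, "y": -30, "z": 0, "roll": 0, "hand": 14}, {"x": 4.5, "y": -30, "z": 0, "roll": 0, "hand": 14}, {"x": 4.5, "y": -30, "z": 0, "roll": 0, "hand": 14}, {"x": 4.5, "y": -30, "z": 0, "roll": 0, "hand": 14}, {"x": 4.5, "y": -30, "z": 0, "roll": 0, "hand": 14}, {"x": 4.5, "y": -30, "z": 0, "roll": 0, "hand": 14}, {"x": 4.5, "y": -30, "z": 0, "roll": 0, "hand": 14}, {"x": 3.5, "y": -30, "z": 0, "roll": 0, "hand": 14}, {"x": 0, "y": 0, "z": 0, "roll": 0, "hand": 14}]'

```text
time: 5.0
position: [0.6291, -0.1108, 0.1538]
tool_rot: [2.14, 2.296, -0.004]
ft_force: [0.8, -0.2, 0.1]
grip_width: 0.158
grip_force: 0.0
```

send_rows --rows '[{"x": 0, "y": 0, "z": 0, "roll": 0, "hand": 14}]'

```text
time: 5.1
position: [0.629, -0.1044, 0.1538]
tool_rot: [2.134, 2.305, 0.001]
ft_force: [-0.1, 0.3, -0.7]
grip_width: 0.16
grip_force: 0.0
```

send_rows --rows '[{"x": -1, "y": 0, "z": -15, "roll": 0, "hand": 14}, {"x": 0, "y": 0, "z": -15, "roll": 0, "hand": 14}, {"x": 0, "y": 0, "z": -11, "roll": 0, "hand": 14}, {"x": -0.5, "y": 6, "z": 0, "roll": 0, "hand": 14}, {"x": -0.9, "y": 10, "z": 0, "roll": 0, "hand": 14}, {"x": -1.1, "y": 12, "z": 0, "roll": 0, "hand": 14}, {"x": -1.3, "y": 15, "z": 0, "roll": 0, "hand": 14}, {"x": -1.3, "y": 15, "z": 0, "roll": 0, "hand": 14}, {"x": -1.3, "y": 15, "z": 0, "roll": 0, "hand": 14}, {"x": -1.3, "y": 15, "z": 0, "roll": 0, "hand": 14}]'

```text
time: 6.1
position: [0.6201, -0.0131, 0.1124]
tool_rot: [2.13, 2.309, 0.0]
ft_force: [-0.0, -0.4, -0.6]
grip_width: 0.162
grip_force: 0.1
```

send_rows --rows '[{"x": -1.3, "y": 15, "z": 0, "roll": 0, "hand": 14}, {"x": -1.3, "y": 15, "z": 0, "roll": 0, "hand": 14}, {"x": -1.3, "y": 15, "z": 0, "roll": 0, "hand": 14}, {"x": -1.3, "y": 15, "z": 0, "roll": 0, "hand": 14}, {"x": -1.3, "y": 15, "z": 0, "roll": 0, "hand": 14}, {"x": -1.3, "y": 15, "z": 0, "roll": 0, "hand": 14}, {"x": -1.3, "y": 15, "z": 0, "roll": 0, "hand": 14}]'

```text
time: 6.8
position: [0.6111, 0.0913, 0.1123]
tool_rot: [2.131, 2.308, 0.0]
ft_force: [1.0, 1.4, 0.2]
grip_width: 0.162
grip_force: 0.1
```

send_rows --rows '[{"x": -1.1, "y": 12, "z": 0, "roll": 0, "hand": 14}, {"x": -1.1, "y": 12, "z": 0, "roll": 0, "hand": 14}, {"x": -1.1, "y": 12, "z": 0, "roll": 0, "hand": 14}, {"x": -1.1, "y": 12, "z": 0, "roll": 0, "hand": 14}, {"x": -1.1, "y": 12, "z": 0, "roll": 0, "hand": 14}, {"x": 0, "y": 4, "z": 0, "roll": 0, "hand": 14}, {"x": 0, "y": 0, "z": 0, "roll": 0, "hand": 14}, {"x": 0, "y": 0, "z": 10, "roll": 0, "hand": 14}, {"x": 0, "y": 0, "z": 30, "roll": 0, "hand": 14}, {"x": 0, "y": 0, "z": 0, "roll": 0, "hand": 14}]'

```text
time: 7.8
position: [0.6083, 0.154, 0.1569]
tool_rot: [2.13, 2.303, 0.009]
ft_force: [0.3, 0.1, 0.3]
grip_width: 0.161
grip_force: 0.0
```

```bash
python3 - <<'E'
from h import *
print(get_state()["position"]*1000)
cv2.imwrite("pics/s3.png",cv2.resize(get_image("side")[100:380,120:420],None,fx=2,fy=2))
E
```

```text
[608.3 154.  156.9]
```

View pics/s3.png

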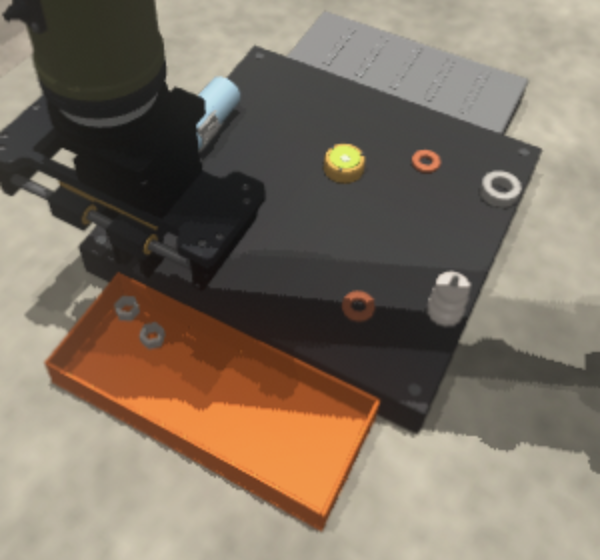

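Both nuts are in the tray, at (127,308) and (152,335). Next I'll do the near washer at (358,306).

send_rows --rows '[{"x": -10, "y": -8, "z": 0, "roll": 0, "hand": 14}, {"x": -20, "y": -16, "z": 0, "roll": 0, "hand": 14}, {"x": -20, "y": -16, "z": 0, "roll": 0, "hand": 14}, {"x": -20, "y": -16, "z": 0, "roll": 0, "hand": 14}, {"x": -20, "y": -16, "z": 0, "roll": 0, "hand": 14}, {"x": -20, "y": -16, "z": 0, "roll": 0, "hand": 14}, {"x": -20, "y": -16, "z": 0, "roll": 0, "hand": 14}, {"x": -22, "y": -20, "z": 0, "roll": 0, "hand": 14}, {"x": 0, "y": 0, "z": 0, "roll": 0, "hand": 14}, {"x": 0, "y": 0, "z": 0, "roll": 0, "hand": 14}]'

```text
time: 8.85
position: [0.4536, 0.0291, 0.1523]
tool_rot: [2.133, 2.305, -0.0]
ft_force: [0.1, -0.1, -0.3]
grip_width: 0.158
grip_force: 0.0
```

send_rows --rows '[{"x": 2, "y": 0, "z": -15, "roll": 0, "hand": 14}, {"x": 0, "y": 0, "z": -15, "roll": 0, "hand": 14}, {"x": 0, "y": 0, "z": -10, "roll": 0, "hand": 14}, {"x": -0.5, "y": 6, "z": 0, "roll": 0, "hand": 14}, {"x": -0.9, "y": 10, "z": 0, "roll": 0, "hand": 14}, {"x": -1.1, "y": 12, "z": 0, "roll": 0, "hand": 14}, {"x": -1.1, "y": 12, "z": 0, "roll": 0, "hand": 14}, {"x": -1.1, "y": 12, "z": 0, "roll": 0, "hand": 14}, {"x": -1.1, "y": 12, "z": 0, "roll": 0, "hand": 14}, {"x": -1.1, "y": 12, "z": 0, "roll": 0, "hand": 14}]'

```text
time: 9.85
position: [0.4488, 0.1072, 0.1125]
tool_rot: [2.13, 2.308, 0.0]
ft_force: [1.0, 0.2, 0.8]
grip_width: 0.166
grip_force: 0.3
```

send_rows --rows '[{"x": -1.1, "y": 12, "z": 0, "roll": 0, "hand": 14}, {"x": -1.1, "y": 12, "z": 0, "roll": 0, "hand": 14}, {"x": -1, "y": 10, "z": 0, "roll": 0, "hand": 14}, {"x": 0, "y": 4, "z": 0, "roll": 0, "hand": 14}, {"x": 0, "y": 0, "z": 0, "roll": 0, "hand": 14}, {"x": 0, "y": 0, "z": 10, "roll": 0, "hand": 14}, {"x": 0, "y": 0, "z": 30, "roll": 0, "hand": 14}, {"x": 0, "y": 0, "z": 0, "roll": 0, "hand": 14}]'

```text
time: 10.65
position: [0.448, 0.1443, 0.156]
tool_rot: [2.13, 2.304, 0.008]
ft_force: [0.4, 0.2, 1.4]
grip_width: 0.156
grip_force: 0.0
```

```bash
python3 - <<'E'
from h import *
print(get_state()["position"]*1000)
cv2.imwrite("pics/s4.png",cv2.resize(get_image("side")[100:380,120:420],None,fx=2,fy=2))
E
```

```text
[448.  144.3 156. ]
```

View pics/s4.png

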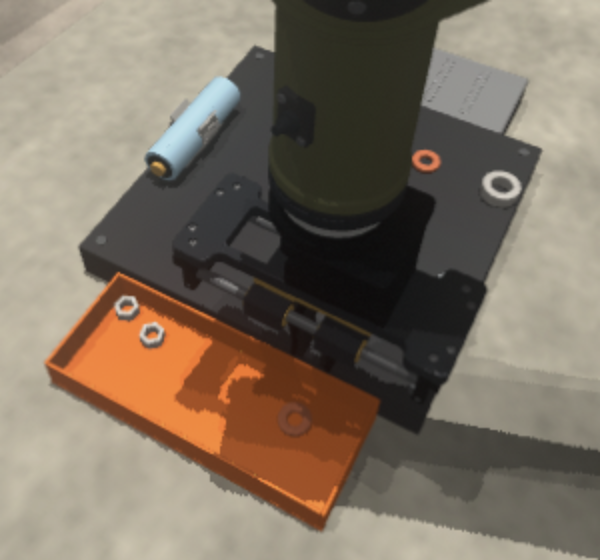

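The near washer is in the tray at (295,418). Now the last washer.

send_rows --rows '[{"x": 2, "y": -20, "z": 0, "roll": 0, "hand": 14}, {"x": 4, "y": -32, "z": 0, "roll": 0, "hand": 14}, {"x": 4, "y": -32, "z": 0, "roll": 0, "hand": 14}, {"x": 4, "y": -32, "z": 0, "roll": 0, "hand": 14}, {"x": 4, "y": -32, "z": 0, "roll": 0, "hand": 14}, {"x": 4, "y": -32, "z": 0, "roll": 0, "hand": 14}, {"x": 4, "y": -32, "z": 0, "roll": 0, "hand": 14}, {"x": 4, "y": -32, "z": 0, "roll": 0, "hand": 14}, {"x": 4, "y": -32, "z": 0, "roll": 0, "hand": 14}, {"x": 2, "y": -20, "z": 0, "roll": 0, "hand": 14}]'

```text
time: 11.7
position: [0.4809, -0.1552, 0.1518]
tool_rot: [-2.135, -2.304, 0.002]
ft_force: [1.1, 0.6, 0.4]
grip_width: 0.159
grip_force: 0.0
```

send_rows --rows '[{"x": 0, "y": 0, "z": 0, "roll": 0, "hand": 14}, {"x": 0, "y": 0, "z": 0, "roll": 0, "hand": 14}]'

```text
time: 11.9
position: [0.4811, -0.1517, 0.1518]
tool_rot: [-2.132, -2.306, -0.0]
ft_force: [-0.1, 0.0, 0.4]
grip_width: 0.164
grip_force: 0.0
```

send_rows --rows '[{"x": 2, "y": 0, "z": -15, "roll": 0, "hand": 14}, {"x": 0, "y": 0, "z": -15, "roll": 0, "hand": 14}, {"x": 0, "y": 0, "z": -9, "roll": 0, "hand": 14}, {"x": -0.5, "y": 6, "z": 0, "roll": 0, "hand": 14}, {"x": -0.9, "y": 10, "z": 0, "roll": 0, "hand": 14}, {"x": -1.1, "y": 12, "z": 0, "roll": 0, "hand": 14}, {"x": -1.3, "y": 15, "z": 0, "roll": 0, "hand": 14}, {"x": -1.3, "y": 15, "z": 0, "roll": 0, "hand": 14}, {"x": -1.3, "y": 15, "z": 0, "roll": 0, "hand": 14}, {"x": -1.3, "y": 15, "z": 0, "roll": 0, "hand": 14}]'

```text
time: 12.9
position: [0.4759, -0.0625, 0.1136]
tool_rot: [2.13, 2.308, 0.0]
ft_force: [0.6, -0.5, 0.6]
grip_width: 0.162
grip_force: 0.3
```

send_rows --rows '[{"x": -1.3, "y": 15, "z": 0, "roll": 0, "hand": 14}, {"x": -1.3, "y": 15, "z": 0, "roll": 0, "hand": 14}, {"x": -1.3, "y": 15, "z": 0, "roll": 0, "hand": 14}, {"x": -1.3, "y": 15, "z": 0, "roll": 0, "hand": 14}, {"x": -1.3, "y": 15, "z": 0, "roll": 0, "hand": 14}, {"x": -1.3, "y": 15, "z": 0, "roll": 0, "hand": 14}, {"x": -1.3, "y": 15, "z": 0, "roll": 0, "hand": 14}, {"x": -1.3, "y": 15, "z": 0, "roll": 0, "hand": 14}, {"x": -1.3, "y": 15, "z": 0, "roll": 0, "hand": 14}]'

```text
time: 13.8
position: [0.4639, 0.0723, 0.1134]
tool_rot: [2.131, 2.308, 0.0]
ft_force: [0.2, -0.6, -0.3]
grip_width: 0.159
grip_force: 0.3
```

send_rows --rows '[{"x": -1.1, "y": 12, "z": 0, "roll": 0, "hand": 14}, {"x": -1.1, "y": 12, "z": 0, "roll": 0, "hand": 14}, {"x": -1.1, "y": 12, "z": 0, "roll": 0, "hand": 14}, {"x": -1.1, "y": 12, "z": 0, "roll": 0, "hand": 14}, {"x": -1.1, "y": 12, "z": 0, "roll": 0, "hand": 14}, {"x": -0.8, "y": 8, "z": 0, "roll": 0, "hand": 14}, {"x": 0, "y": 3, "z": 0, "roll": 0, "hand": 14}, {"x": 0, "y": 0, "z": 0, "roll": 0, "hand": 14}, {"x": 0, "y": 0, "z": 10, "roll": 0, "hand": 14}, {"x": 0, "y": 0, "z": 30, "roll": 0, "hand": 14}]'

```text
time: 14.8
position: [0.4562, 0.1408, 0.1519]
tool_rot: [-2.13, -2.304, 0.007]
ft_force: [0.5, 0.6, -0.3]
grip_width: 0.16
grip_force: 0.0
```

send_rows --rows '[{"x": 10, "y": 0, "z": 40, "roll": 0, "hand": 14}, {"x": 15, "y": 30, "z": 40, "roll": 0, "hand": 14}, {"x": 10, "y": 40, "z": 10, "roll": 0, "hand": 14}, {"x": 5, "y": 40, "z": 0, "roll": 0, "hand": 14}, {"x": 0, "y": 40, "z": 0, "roll": 0, "hand": 14}, {"x": 0, "y": 40, "z": 0, "roll": 0, "hand": 14}, {"x": 0, "y": 30, "z": 0, "roll": 0, "hand": 14}, {"x": 0, "y": 0, "z": 0, "roll": 0, "hand": 14}]'

```text
time: 15.6
position: [0.4955, 0.3653, 0.2423]
tool_rot: [-2.122, -2.312, -0.003]
ft_force: [-1.0, -0.1, -0.6]
grip_width: 0.164
grip_force: 0.0
```

```bash
python3 - <<'E'
from h import *
print(get_state()["position"]*1000,get_state()["time"])
cv2.imwrite("pics/s5.png",get_image("side"));cv2.imwrite("pics/t5.png",get_image("top"))
E
```

```text
[495.5 365.3 242.3] 15.6
```

View pics/s5.png

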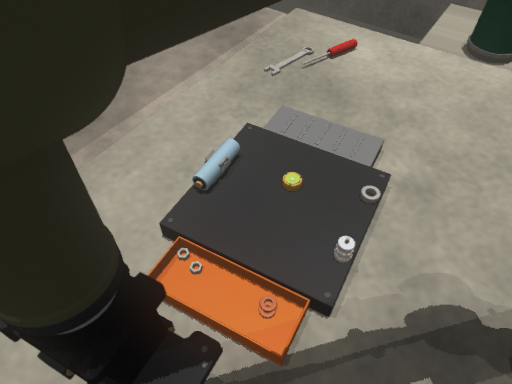

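View pics/t5.png

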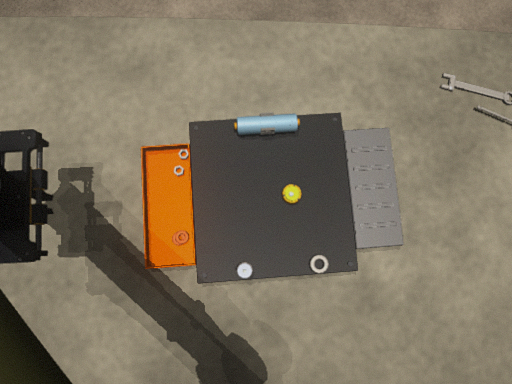

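All four parts are in the tray: nuts at (183,154) and (179,170) in the top view, and both washers at about (180,238). The level (292,193), standoff (245,270) and collar (319,264) are at their starting pixels, and the robot is clear of everything.

```bash
python3 -c "
from bench import *
print(close_job())"
```

```text
the job is handed in; nothing more can be done
None
```

Both nuts and both washers were pushed over the shelf's end into the orange tray, the level, standoff and collar stayed where they stood, and the job was handed in at about 16 s.

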